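Cull the doll blank and put the drawer of tops back in the chest

TASK

This drawer is for the squat top blanks and a tall doll blank has got in among them. Take the doll blank out and stand it upright in the tray with the other doll blanks, then put the drawer, kept level so that the squat blanks stay in it, back into the empty bay of the little chest and slide it fully home. Leave the other doll blanks, the paint jar and the wooden block standing where they are.

Things in the scene. Friction and masses are not known exactly. Their poses are not given: they have to be found in the camera images.
- drawer: Loose pale wooden drawer lying level on the bench, open on top: 60 mm wide (y), 150 mm long (x) without knob, 42 mm high, 0.24 kg. Origin: centre of its underside; -x is its front panel (10 mm thick) with the ball knob, +x its back, z up. Floor 5 mm, walls 6 mm. Three cells in a row, each 42 mm long, 48 wide, centred at x = -44, +2, +48 mm; one blank stands in each, in any order.
- drawer_knob (a point): Centre of the drawer's wooden ball knob, 20 mm diameter (neck 10 mm): drawer frame x = -95, y = 0, z = 21 mm, so 20 mm before the front panel's face. For pushing the drawer in; carried by the round knob alone the drawer swings down, so carry it by its long sides. The gripper does not fit into the bay beside it.
- chest: Fixed darker wooden chest, 160 mm deep (x), 183 wide (y); its overhanging top board (2 mm at front, 4 mm at sides) is 71 mm above the bench. Origin: centre of its underside; its front faces its own -x, z up. Two bays side by side: the wide one at -y has a closed drawer whose ball knob sticks out 30 mm at y = -36 mm; the narrow one at +y (left as you face the front) is empty.
- bay_mouth (a point): Middle of the lower edge of the empty bay's mouth, on the chest's front plane: chest frame x = -80, y = +50, z = 10 mm. Axes as the chest's: the drawer goes in along +x, back end first. The bay is 63 mm wide, 46 mm high, 150 mm deep to a solid back; its floor is level, 10 mm above the bench.
- bay_home (a point): Where the drawer's origin lies when it is fully home (front panel flush with the chest's front, back end against the bay's back): chest frame x = -5, y = +50, z = 10 mm, drawer and chest axes alike.
- doll: The tall doll blank that stands in the drawer: turned plain wood, 104 mm high, round body 32 mm in diameter tapering to 30 mm at 62 mm height, then a neck and a smaller head of 27 mm. Origin: centre of its underside, z up. Its foot stands on the drawer's floor, so that it rises 67 mm above the drawer's rim. About 45 g.
- squat_1: Squat top blank in the drawer: turned plain wood, 36 mm in diameter, 26 mm high, below the drawer's rim. Origin: centre of its underside. About 18 g.
- squat_2: The other squat top blank in the drawer, just like the first.
- tray: Fixed shallow plywood tray, 180 mm (x) by 110 mm (y), 16 mm high, walls 5 mm, floor 5 mm thick. Origin: centre of its underside, z up. Two doll blanks stand in its -x half; its +x half is free.
- tray_doll_1: Doll blank that already stands in the tray, same size as the other doll blanks; origin at the centre of its underside. To be left alone.
- tray_doll_2: A second doll blank standing in the tray, the same. To be left alone.
- jar: Closed paint jar standing on the bench, 68 mm in diameter, 70 mm high; origin at the centre of its underside. To be left alone.
- block: Round wooden painting block standing on the bench, 72 mm in diameter, 55 mm high; origin at the centre of its underside. To be left alone.
There are look-alikes about, which are no part of the job. Leave any red look-alike of the drawer alone. What is shaped like the doll but blue or purple is not meant.

How it is judged:
On the way:
1. the tall doll blank stands upright in the tray, let go (x of doll in the frame of tray between -0.085 and 0.085 m and y of doll in the frame of tray between -0.05 and 0.05 m and z of doll in the frame of tray between 0.002 and 0.009 m and angle between doll's own z axis and vertical below 0.12 rad and contact force between the fingers and doll below 0.05 N), for 0.2 s.
At the end, for the whole second after the job is handed in: The tall doll blank stands upright (within 7 degrees) on the tray's floor inside its walls, released. The drawer lies level in the chest's empty bay, pushed in to within 4 mm of fully home, at rest, with both squat blanks still in it (all of step 1 and x of drawer in the frame of chest between -0.009 and 0 m and y of drawer in the frame of chest between 0.045 and 0.055 m and z of drawer in the frame of chest between 0.007 and 0.014 m and angle between the x axis of drawer and the x axis of chest, either way round below 0.06 rad and angle between drawer's own z axis and vertical below 0.06 rad and linear speed of drawer below 0.01 m/s and x of squat_1 in the frame of drawer between -0.066 and 0.07 m and y of squat_1 in the frame of drawer between -0.024 and 0.024 m and z of each of squat_1, squat_2 in the frame of drawer below 0.03 m and x of squat_2 in the frame of drawer between -0.066 and 0.07 m and y of squat_2 in the frame of drawer between -0.024 and 0.024 m); the robot touches nothing.
It fails at once if the drawer is tipped more than 9 degrees out of level (angle between drawer's own z axis and vertical above 0.157 rad).
It fails at once if a doll blank of the tray is knocked over or shifted by more than 20 mm (distance of any of tray_doll_1, tray_doll_2 from where it was at the start of the episode above 0.02 m or angle between any of tray_doll_1, tray_doll_2's own z axis and vertical above 0.5 rad).
It fails at once if the paint jar or the wooden block is knocked over or shifted by more than 20 mm (distance of any of jar, block from where it was at the start of the episode above 0.02 m or angle between any of jar, block's own z axis and vertical above 0.4 rad).
It also fails if it takes over 72 s, if anything falls off the work surface, if the arm or the gripper's body presses on something with over 40 N, if the wrist force passes 120 N, or if a joint passes its speed limit or range.

ROBOT

A 7-joint arm with a two-finger parallel gripper is mounted at the origin on the work surface. World frame = base frame: x ahead of the robot, y to its left, z up, the work surface at z = 0. Lengths are in m, angles in rad, forces in N, time in s.
With the tool pointing down it reaches from about 0.425 to 0.95 m from the base axis. Payload 16.7 kg.
Tool frame: the origin (TCP) lies between the finger pads; the fingertips stand 17 mm ahead of it and the grasp point (between the pads) lies 2 mm behind it; z points along the fingers, y is the line along which they close (so a half turn about z gives the same grasp; the last joint's range is limited). The gripper opens to 94 mm and grips with 3 to 60 N. Pads are 16 mm wide; open, the fingers measure 119 mm over their backs; the gripper's body (75 mm by 177 mm) begins 78 mm behind the grasp point.
Start: joints at [-1.296, 0.426, 0.074, 1.606, -0.034, 1.111, -0.067], TCP at [0.278, 0.615, 0.222] pointing down, gripper open.
Joint ranges: [-2.85, 2.85], [-0.5, 2.14], [-1.23, 1.37], [0.21, 2.46], [-1.02, 4.16], [0.16, 2.05], [-2.73, 2.73]. Speed limits (rad/s): [1.89, 1.89, 2.39, 2.39, 3.01, 3.01, 3.01].

INTERFACE

Orientations are given as a unit quaternion [w, x, y, z].
In Python, from plant import robot gives the robot as it stands.
- The arm moves only by the shell command python3 -m crank 'ROWS' [OPENING] [FORCE]. ROWS is a JSON object of lists of equal length, an entry for each row: "slide": the shift along the tool's x, y, z in cm, a list of three; "rotation": the turn, a rotation vector about the tool's x, y, z in degrees, a list of three. In form: {"slide": [[dx, dy, dz], ...], "rotation": [[rx, ry, rz], ...]}. A call has 1 to 12 rows; each row shifts and turns the commanded pose from where the row before left it, along the tool's axes as they then stand; what a row does not reach is not made up. A row lasts 1/12 s, in which the tool goes at most 41.7 mm and 7.16 degrees, less where a joint would pass 70% of its speed; a pose out of reach is approached as far as the arm can. A call with a gripper value outside its range is refused whole. OPENING is the closure, from 0 (fully open) to 1 (shut), set as the call begins (- or left out, the last holds). The fingers move at their own pace and stop on an object; FORCE is the grip in N (left out, the last holds). Time passes only in rows, so rows that do not move let the fingers close. It gives the time, the measured TCP pose, the force, the opening and the grip force at its end, in the units of the state.
- robot.sense(): the state, without advancing time (a new reading comes with each control period).
- robot.grab_frame(name): name is "scene" or "top"; returns (picture, depth): 384x512x3 uint8, blue, green, red; 384x512 float32, m along the optical axis (not along the pixel's ray), 0 where there is no reading.
- robot.camera_params(name): a dict with "intrinsics" (3x3 intrinsics, pixels), "k1" (the pictures are not rectified: a ray, as slopes to the right and down, at radius r is drawn at 1 + k1 r^2 times it, then the intrinsics apply), "xyz" and "rotation" of the camera in the world. Camera axes: x right, y down, z forward; pixel columns grow to the right and rows downward; lengths in m; the calibration is good to about 2 mm. A picture is of the moment at which its call begins. camera_params takes no time and is no camera call.
- robot.close_job(): hands the job in; it is judged then, once.
The state is a dict: "time_s": time; "joints": joint angles; "qvel": joint speeds; "joint_efforts": joint torques, N m; "position": TCP position; "tool_rot": TCP orientation; "force": force on the tool from outside, world axes, zero at the start; "moment": the same for the moment, N m; "opening": opening from 0.0 (shut) to 1.0 (fully open); "grip_force": force on a finger pad.
Only numpy, scipy, OpenCV 4.12 (cv2) and the standard library are available. Lean on these libraries where they do the work, as an engineer would, in place of code of your own. Each camera call takes 0.05 s, during which the arm holds its last target. There are 200 camera calls.

## Working session

There is one attempt and no reset: what is moved stays moved. The work goes in short steps, Python scripts to look and compute and a shell command to move; the robot and the scene stay as the last step left them, time stands still between calls to the robot, and variables do not carry over. Pictures are saved under pics/ and viewed, at most 10 in all, crops included, and the job is handed in when it is done.

```bash
ls; mkdir -p pics; cat > h.py <<'E'
import numpy as np, cv2
from plant import robot
from scipy.spatial.transform import Rotation as R
def cam(n):
    p=robot.camera_params(n); K=np.array(p["intrinsics"]); t=np.array(p["xyz"]); r=np.array(p["rotation"])
    if r.size==4: r=R.from_quat(r.ravel(),scalar_first=True).as_matrix()
    return K,float(p["k1"]),t,r.reshape(3,3)
def rays(n,uv):
    K,k1,t,r=cam(n); uv=np.asarray(uv,float).reshape(-1,1,2)
    s=cv2.undistortPoints(uv,K,np.array([k1,0,0,0,0.])).reshape(-1,2)
    return t,np.c_[s,np.ones(len(s))]@r.T
def onplane(n,uv,z):
    t,d=rays(n,uv); return t+d*((z-t[2])/d[:,2])[:,None]
def cloud(n,depth):
    h,w=depth.shape; v,u=np.mgrid[:h,:w]
    t,d=rays(n,np.c_[u.ravel(),v.ravel()])
    P=t+d*depth.reshape(-1,1); P[depth.ravel()==0]=np.nan
    return P.reshape(h,w,3)
E
python3 - <<'E'
from h import *
for n in("scene","top"):
    im,d=robot.grab_frame(n); cv2.imwrite(f"pics/{n}0.png",im); np.save(f"{n}0.npy",d)
    p=robot.camera_params(n); print(p)
print(robot.sense())
E
```

```text
pics
{'intrinsics': array([[490.85710801,   0.        , 259.50762476],
       [  0.        , 490.85710801, 199.52514074],
       [  0.        ,   0.        ,   1.        ]]), 'k1': -0.04703564004050605, 'xyz': array([ 1.17795671, -0.31913094,  0.87898764]), 'rotation': array([-0.28011524,  0.77638138,  0.5339227 , -0.18355913])}
{'intrinsics': array([[469.07505334,   0.        , 247.51379892],
       [  0.        , 469.07505334, 198.97561442],
       [  0.        ,   0.        ,   1.        ]]), 'k1': -0.1564196086213275, 'xyz': array([ 0.37221648, -0.07025824,  1.13666701]), 'rotation': array([ 0.06902621, -0.69448594,  0.71331003, -0.06413633])}
{'time_s': 0.1, 'joints': array([-1.29650864,  0.42667116,  0.07386442,  1.60651718, -0.0340842 ,
        1.11075779, -0.06709555]), 'qvel': array([-0.00192626, -0.00148224, -0.0014451 , -0.00144645, -0.00100518,
        0.00117067, -0.00100088]), 'joint_efforts': array([ 9.44775296e-03, -9.37464452e+01,  3.67799833e+00, -4.55041480e+01,
       -4.84589254e-02,  1.68450375e-02,  7.94549715e-05]), 'position': array([0.27746041, 0.61495461, 0.22185622]), 'tool_rot': array([-6.78866240e-05,  2.10326280e-01,  9.77631094e-01, -5.42797214e-04]), 'force': array([ 0.99413187, -0.72390832,  0.17376788]), 'moment': array([-0.05722126,  0.01638341, -0.03828131]), 'grip_force': 0.0, 'opening': 1.0003325189373016}
```

View pics/scene0.png

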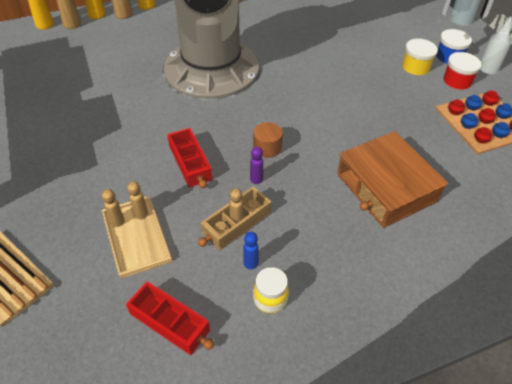

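View pics/top0.png

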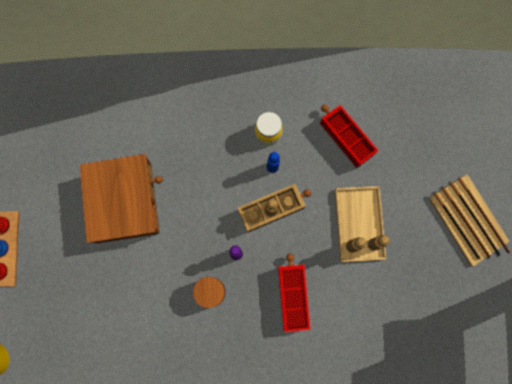

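The drawer is at about (236,217) in the scene picture with its knob at (203,241), and at (271,207) in the top picture with its knob at (308,192). The doll stands in the middle cell. In the top picture the chest is at (120,198) with its closed drawer's knob at (158,180), and the tray is at (360,224) with dolls at its lower end.

```bash
python3 - <<'E'
from h import *
C={n:cloud(n,np.load(f"{n}0.npy")) for n in("scene","top")}
for n in C: print(n,"bench z",np.nanmedian(C[n][150:250,150:350,2]))
def rect(n,box,zlo,zhi,label):
    u0,v0,u1,v1=box; P=C[n][v0:v1,u0:u1].reshape(-1,3); P=P[(P[:,2]>zlo)&(P[:,2]<zhi)]
    r=cv2.minAreaRect((P[:,:2]*1000).astype(np.float32)); print(label,n,len(P),np.round(r[0],1),np.round(r[1],1),round(r[2],2),"medz",np.median(P[:,2]).round(4))
    return P
rect("top",(235,180,307,232),.036,.047,"drawer")
rect("scene",(196,185,275,250),.036,.047,"drawer")
rect("top",(75,150,153,246),.066,.078,"chest")
rect("scene",(335,130,448,225),.066,.078,"chest")
rect("top",(330,182,390,265),.011,.02,"tray")
rect("scene",(98,180,175,280),.011,.02,"tray")
for l,b,zl,zh in(("doll",(240,180,305,230),.06,.13),("tdolls",(340,230,392,256),.06,.13),("jar",(250,105,290,145),.05,.09),("block",(190,272,230,312),.045,.07),("blue",(262,148,285,175),.05,.13),("purple",(225,240,245,262),.05,.13)):
    P=rect("top",b,zl,zh,l); print("   mean",P.mean(0).round(4), P.max(0).round(3))
print("knobs drawer,chest",onplane("top",[(308,192)],.024),onplane("top",[(158.5,179.5)],.04))
E
```

```text
scene bench z 0.0014958018688565056
top bench z 0.0009485450979416221
drawer top 536 [ 562.8 -121.4] [ 60.8 150.6] 21.31 medz 0.0422
drawer scene 694 [ 561.4 -120.1] [ 63.9 152.3] 21.29 medz 0.0419
chest top 5351 [588.6 244.6] [192.6 166.5] 7.45 medz 0.0713
chest scene 4503 [587.7 245.7] [194.7 168.3] 7.5 medz 0.0718
tray top 503 [ 518.4 -336.8] [180.3 112.1] 1.49 medz 0.0158
tray scene 612 [ 519.9 -337.1] [184.9 109.1] 1.26 medz 0.0157
doll top 148 [ 557.5 -120.5] [25.5 27. ] 27.71 medz 0.1027
   mean [ 0.5557 -0.1193  0.095 ] [ 0.571 -0.106  0.112]
tdolls top 351 [ 465.6 -340. ] [28.2 80.9] 2.57 medz 0.1019
   mean [ 0.4647 -0.3375  0.0935] [ 0.481 -0.299  0.114]
jar top 507 [ 758.7 -121.8] [57.7 60.3] 88.25 medz 0.0698
   mean [ 0.7562 -0.1209  0.0693] [ 0.789 -0.093  0.077]
block top 768 [366.7  30.2] [69.  70.4] 88.9 medz 0.0555
   mean [0.366  0.0301 0.0554] [0.402 0.065 0.063]
blue top 169 [ 665.6 -128.1] [26.1 26.2] 32.47 medz 0.0955
   mean [ 0.663  -0.1277  0.0861] [ 0.679 -0.114  0.108]
purple top 145 [454.5 -33.8] [27.4 26.9] 88.51 medz 0.0995
   mean [ 0.4538 -0.0349  0.0926] [ 0.468 -0.02   0.108]
knobs drawer,chest [[ 0.59784018 -0.21238917  0.024     ]] [[0.63550203 0.14856882 0.04      ]]
```

```bash
cat >> h.py <<'E'
def plan(x,y,z,ang):
    "slide (cm, tool axes now) and tool-z turn (deg) to TCP target x,y,z with closing line at ang deg"
    s=robot.sense(); r=R.from_quat(s["tool_rot"],scalar_first=True).as_matrix()
    a=np.degrees(np.arctan2(r[1,1],r[0,1])); da=(ang-a+90)%180-90
    print("pos",s["position"].round(4),"closing",round(a,2),"tilt",np.degrees(np.arccos(-r[2,2])).round(2),"t",s["time_s"])
    print("slide cm",(r.T@(np.array([x,y,z])-s["position"])*100).round(2),"rz",round(-da,2),"F",np.round(s["force"],1),"open",round(s["opening"],3),"grip",round(s["grip_force"],1))
E
python3 - <<'E'
from h import *
for n,b in(("scene",(225,185,247,222)),("top",(255,185,290,228))):
    P=cloud(n,np.load(f"{n}0.npy"))[b[1]:b[3],b[0]:b[2]].reshape(-1,3)
    for lo,hi in((.052,.066),(.075,.112)):
        Q=P[(P[:,2]>lo)&(P[:,2]<hi)]; m=Q[:,:2]
        A=np.c_[2*m,np.ones(len(m))]; 
        print(n,lo,len(Q),m.mean(0).round(4),m.min(0).round(4),m.max(0).round(4))
plan(.560,-.1195,.222,21.3)
E
```

```text
scene 0.052 59 [ 0.5684 -0.1242] [ 0.5552 -0.1344] [ 0.5745 -0.1054]
scene 0.075 169 [ 0.5638 -0.1214] [ 0.5484 -0.133 ] [ 0.5719 -0.1076]
top 0.052 17 [ 0.5502 -0.1153] [ 0.5443 -0.1339] [ 0.562  -0.1056]
top 0.075 112 [ 0.5572 -0.1202] [ 0.5464 -0.1327] [ 0.5707 -0.1071]
pos [0.2775 0.615  0.2219] closing 65.72 tilt 0.06 t 0.1
slide cm [-5.596e+01 -5.533e+01  5.000e-02] rz 44.42 F [ 1.  -0.7  0.2] open 1.0 grip 0.0
```

```bash
Z='[0,0,0]'
python3 -m crank '{"slide":[[-2.33,-2.305,0],[-2.33,-2.305,0],[-2.33,-2.305,0],[-2.33,-2.305,0],[-2.33,-2.305,0],[-2.33,-2.305,0],[-2.33,-2.305,0],[-2.33,-2.305,0],[-2.33,-2.305,0],[-2.33,-2.305,0],[-2.33,-2.305,0],[-2.33,-2.305,0]],"rotation":[[0,0,0],[0,0,0],[0,0,0],[0,0,0],[0,0,0],[0,0,0],[0,0,0],[0,0,0],[0,0,0],[0,0,0],[0,0,0],[0,0,0]]}' 0 20
python3 -m crank '{"slide":[[-2.33,-2.305,0],[-2.33,-2.305,0],[-2.33,-2.305,0],[-2.33,-2.305,0],[-2.33,-2.305,0],[-2.33,-2.305,0],[-2.33,-2.305,0],[-2.33,-2.305,0],[-2.33,-2.305,0],[-2.33,-2.305,0],[-2.33,-2.305,0],[-2.33,-2.305,0]],"rotation":[[0,0,0],[0,0,0],[0,0,0],[0,0,0],[0,0,0],[0,0,0],[0,0,0],[0,0,0],[0,0,0],[0,0,0],[0,0,0],[0,0,0]]}'
python3 -m crank '{"slide":[[0,0,0],[0,0,0],[0,0,0],[0,0,0],[0,0,0],[0,0,0],[0,0,0],[0,0,0],[0,0,0]],"rotation":[[0,0,5.55],[0,0,5.55],[0,0,5.55],[0,0,5.55],[0,0,5.55],[0,0,5.55],[0,0,5.55],[0,0,5.55],[0,0,0]]}'
python3 -c "
from h import *
plan(.5595,-.120,.062,21.3)"
```

```text
time_s: 1.1
position: [0.4188, 0.2464, 0.2224]
tool_rot: [-0.0, 0.21, 0.978, -0.0]
force: [0.2, 0.3, -1.0]
opening: 1.001
grip_force: 0.0
time_s: 2.1
position: [0.56, -0.1205, 0.2223]
tool_rot: [-0.0, 0.21, 0.978, -0.0]
force: [0.2, 0.5, 0.1]
opening: 1.0
grip_force: 0.0
time_s: 2.85
position: [0.5596, -0.1188, 0.2222]
tool_rot: [-0.0, 0.566, 0.824, -0.0]
force: [0.2, -0.0, -0.7]
opening: 0.998
grip_force: 0.0
pos [ 0.5596 -0.1188  0.2222] closing 21.04 tilt 0.04 t 2.85
slide cm [-0.1  -0.04 16.02] rz -0.26 F [ 0.2 -0.  -0.7] open 0.998 grip 0.0
```

```bash
python3 -m crank '{"slide":[[-0.1,0,2],[0,0,2],[0,0,2],[0,0,2],[0,0,2],[0,0,2],[0,0,2],[0,0,1.5],[0,0,0.5],[0,0,0],[0,0,0]],"rotation":[[0,0,0],[0,0,0],[0,0,0],[0,0,0],[0,0,0],[0,0,0],[0,0,0],[0,0,0],[0,0,0],[0,0,0],[0,0,0]]}'
python3 -m crank '{"slide":[[0,0,0],[0,0,0],[0,0,0],[0,0,0],[0,0,0],[0,0,0],[0,0,0],[0,0,0],[0,0,0],[0,0,0],[0,0,0],[0,0,0]],"rotation":[[0,0,0],[0,0,0],[0,0,0],[0,0,0],[0,0,0],[0,0,0],[0,0,0],[0,0,0],[0,0,0],[0,0,0],[0,0,0],[0,0,0]]}' 1 12
python3 -m crank '{"slide":[[0,0,-1],[0,0,-1],[0,0,-2],[0,0,-2],[0,0,-2],[0,0,-2],[0,0,-1],[0,0,0],[0,0,0]],"rotation":[[0,0,0],[0,0,0],[0,0,0],[0,0,0],[0,0,0],[0,0,0],[0,0,0],[0,0,0],[0,0,0]]}'
python3 - <<'E'
from h import *
plan(.572,-.336,.173,21)
im,d=robot.grab_frame("scene"); np.save("s1.npy",d); cv2.imwrite("pics/s1.png",cv2.resize(im[120:300,90:300],None,fx=3,fy=3))
E
```

```text
time_s: 3.77
position: [0.5603, -0.1201, 0.0629]
tool_rot: [0.0, 0.564, 0.826, -0.0]
force: [0.1, 0.1, 0.3]
opening: 0.999
grip_force: 0.0
time_s: 4.77
position: [0.5601, -0.1199, 0.0624]
tool_rot: [-0.0, 0.564, 0.826, -0.0]
force: [0.4, -0.5, -0.7]
opening: 0.319
grip_force: 11.9
time_s: 5.52
position: [0.5602, -0.1197, 0.1727]
tool_rot: [0.0, 0.564, 0.826, 0.0]
force: [0.3, 0.0, -0.3]
opening: 0.321
grip_force: 11.9
pos [ 0.5602 -0.1197  0.1727] closing 21.34 tilt 0.06 t 5.5167
slide cm [-20.58  -6.78  -0.04] rz 0.34 F [ 0.3  0.  -0.3] open 0.321 grip 11.9
```

View pics/s1.png

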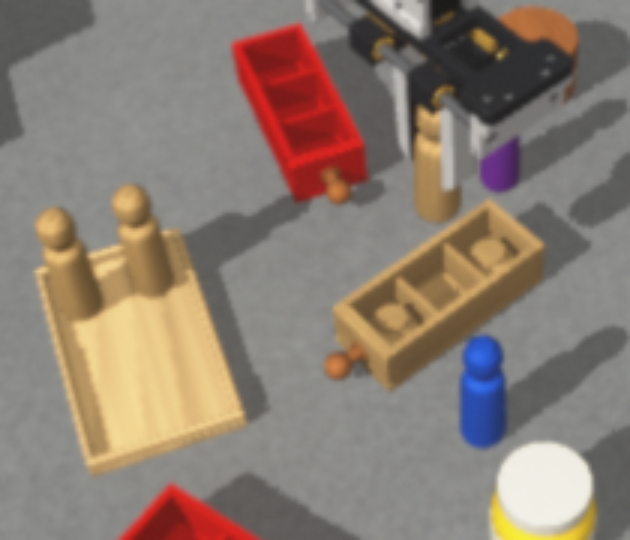

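The doll hangs upright in the grip. The drawer stands undisturbed at crop (440,290), with its squat blanks in the outer cells.

```bash
python3 -m crank '{"slide":[[-1.06,-0.38,0],[-2,-0.65,0],[-2.5,-0.8,0],[-2.5,-0.8,0],[-2.5,-0.85,0],[-2.5,-0.85,0],[-2.5,-0.8,0],[-2.5,-0.8,0],[-1.5,-0.5,0],[-1.0,-0.35,0],[0,0,0],[0,0,0]],"rotation":[[0,0,0],[0,0,0],[0,0,0],[0,0,0],[0,0,0],[0,0,0],[0,0,0],[0,0,0],[0,0,0],[0,0,0],[0,0,0],[0,0,0]]}'
python3 -m crank '{"slide":[[0,0,1],[0,0,2],[0,0,2],[0,0,2],[0,0,1.5],[0,0,1],[0,0,0.5],[0,0,0.5],[0,0,0.3],[0,0,0],[0,0,0]],"rotation":[[0,0,0],[0,0,0],[0,0,0],[0,0,0],[0,0,0],[0,0,0],[0,0,0],[0,0,0],[0,0,0],[0,0,0],[0,0,0]]}'
python3 -c "
from h import *
plan(.572,-.336,.0628,21.3)"
```

```text
time_s: 6.57
position: [0.5711, -0.3363, 0.1716]
tool_rot: [-0.001, 0.565, 0.825, -0.0]
force: [-0.3, 0.7, -0.9]
opening: 0.321
grip_force: 11.9
time_s: 7.48
position: [0.572, -0.3363, 0.065]
tool_rot: [0.0, 0.564, 0.826, 0.0]
force: [0.3, 1.0, -0.2]
opening: 0.318
grip_force: 11.9
pos [ 0.572  -0.3363  0.065 ] closing 21.31 tilt 0.04 t 7.4833
slide cm [0.02 0.01 0.22] rz 0.01 F [ 0.3  1.  -0.2] open 0.318 grip 11.9
```

```bash
python3 -m crank '{"slide":[[0,0,0.1],[0,0,0.1],[0,0,0.05],[0,0,0],[0,0,0],[0,0,0]],"rotation":[[0,0,0],[0,0,0],[0,0,0],[0,0,0],[0,0,0],[0,0,0]]}'
python3 -m crank '{"slide":[[0,0,0],[0,0,0],[0,0,0],[0,0,0],[0,0,0],[0,0,0],[0,0,0],[0,0,0],[0,0,0],[0,0,0],[0,0,0],[0,0,0]],"rotation":[[0,0,0],[0,0,0],[0,0,0],[0,0,0],[0,0,0],[0,0,0],[0,0,0],[0,0,0],[0,0,0],[0,0,0],[0,0,0],[0,0,0]]}' 0
python3 -m crank '{"slide":[[0,0,-1],[0,0,-2],[0,0,-2],[0,0,-3],[0,0,-3],[0,0,-2],[0,0,0],[0,0,0]],"rotation":[[0,0,0],[0,0,0],[0,0,0],[0,0,0],[0,0,0],[0,0,0],[0,0,0],[0,0,0]]}'
python3 - <<'E'
from h import *
im,d=robot.grab_frame("scene"); np.save("s2.npy",d); cv2.imwrite("pics/s2.png",cv2.resize(im[120:300,90:300],None,fx=3,fy=3))
C=cloud("scene",d)
P=C[185:250,196:275].reshape(-1,3);P=P[(P[:,2]>.036)&(P[:,2]<.047)&(abs(P[:,0]-.562)<.1)]
r=cv2.minAreaRect((P[:,:2]*1000).astype(np.float32));print(r)
c,a=np.array([.5622,-.1208]),np.radians(111.3)
g=c-.020*np.array([np.cos(a),np.sin(a)]); print(g)
plan(*g,.177,21.3)
E
```

```text
time_s: 7.98
position: [0.5719, -0.3363, 0.0623]
tool_rot: [0.0, 0.564, 0.826, 0.0]
force: [-1.4, -0.4, 5.5]
opening: 0.321
grip_force: 11.9
time_s: 8.98
position: [0.5717, -0.3361, 0.062]
tool_rot: [-0.0, 0.564, 0.826, -0.0]
force: [0.7, -0.8, 0.1]
opening: 0.996
grip_force: 0.0
time_s: 9.65
position: [0.5722, -0.3364, 0.1937]
tool_rot: [0.001, 0.564, 0.826, 0.0]
force: [-0.4, -0.6, -0.1]
opening: 0.999
grip_force: 0.0
((561.5794067382812, -120.36629486083984), (63.809627532958984, 152.48257446289062), 21.976133346557617)
[ 0.56946502 -0.13943382]
pos [ 0.5717 -0.336   0.1924] closing 21.32 tilt 0.03 t 9.7
slide cm [18.39  6.93  1.54] rz 0.02 F [-0.9  0.   0.2] open 0.998 grip 0.0
```

View pics/s2.png

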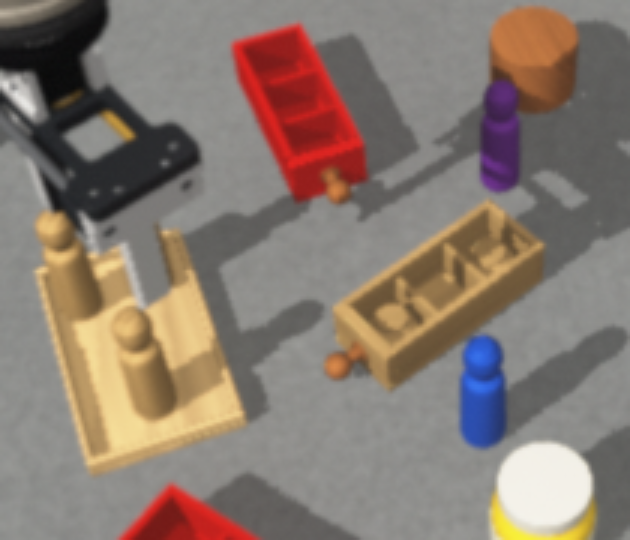

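The doll stands upright in the tray's free half at crop (145,365). The drawer is unchanged, with both squat blanks in place.

```bash
python3 -m crank '{"slide":[[1.4,0.5,0],[2,0.75,0],[2.5,0.95,0],[2.5,0.95,0],[2.5,0.95,0],[2.5,0.95,0],[2.5,0.95,0],[1.5,0.55,0],[1.0,0.38,0],[0,0,0],[0,0,0]],"rotation":[[0,0,0],[0,0,0],[0,0,0],[0,0,0],[0,0,0],[0,0,0],[0,0,0],[0,0,0],[0,0,0],[0,0,0],[0,0,0]]}' 0
python3 -m crank '{"slide":[[0,0,1.8],[0,0,2],[0,0,2],[0,0,2],[0,0,2],[0,0,2],[0,0,0],[0,0,0]],"rotation":[[0,0,0],[0,0,0],[0,0,0],[0,0,0],[0,0,0],[0,0,0],[0,0,0],[0,0,0]]}'
python3 -c "
from h import *
plan(.5695,-.1394,.034,21.3)"
```

```text
time_s: 10.62
position: [0.5692, -0.1398, 0.1916]
tool_rot: [-0.0, 0.564, 0.826, -0.0]
force: [-0.7, 0.1, 1.0]
opening: 1.001
grip_force: 0.0
time_s: 11.28
position: [0.5686, -0.1411, 0.0735]
tool_rot: [-0.001, 0.565, 0.825, -0.001]
force: [0.6, 0.5, 0.0]
opening: 0.999
grip_force: 0.0
pos [ 0.5686 -0.1411  0.0735] closing 21.2 tilt 0.12 t 11.2833
slide cm [0.13 0.15 3.95] rz -0.1 F [0.6 0.5 0. ] open 0.999 grip 0.0
```

```bash
python3 -m crank '{"slide":[[0,0,1],[0,0,1],[0,0,1],[0,0,0.6],[0,0,0.3],[0,0,0],[0,0,0],[0,0,0]],"rotation":[[0,0,0],[0,0,0],[0,0,0],[0,0,0],[0,0,0],[0,0,0],[0,0,0],[0,0,0]]}'
python3 -m crank '{"slide":[[0,0,0],[0,0,0],[0,0,0],[0,0,0],[0,0,0],[0,0,0],[0,0,0],[0,0,0],[0,0,0],[0,0,0],[0,0,0],[0,0,0]],"rotation":[[0,0,0],[0,0,0],[0,0,0],[0,0,0],[0,0,0],[0,0,0],[0,0,0],[0,0,0],[0,0,0],[0,0,0],[0,0,0],[0,0,0]]}' 1 15
python3 -m crank '{"slide":[[0,0,0],[0,0,0],[0,0,0],[0,0,0],[0,0,0],[0,0,0]],"rotation":[[0,0,0],[0,0,0],[0,0,0],[0,0,0],[0,0,0],[0,0,0]]}' 1 45
python3 -m crank '{"slide":[[0,0,-0.2],[0,0,-0.4],[0,0,-0.5],[0,0,-0.5],[0,0,-0.5],[0,0,-0.5],[0,0,-0.4],[0,0,0],[0,0,0]],"rotation":[[0,0,0],[0,0,0],[0,0,0],[0,0,0],[0,0,0],[0,0,0],[0,0,0],[0,0,0],[0,0,0]]}'
python3 - <<'E'
from h import *
plan(.5695,-.1394,.06,7.45)
im,d=robot.grab_frame("scene"); np.save("s3.npy",d); cv2.imwrite("pics/s3.png",cv2.resize(im[120:300,150:330],None,fx=3,fy=3))
E
```

```text
time_s: 11.95
position: [0.5696, -0.1396, 0.0353]
tool_rot: [0.0, 0.564, 0.826, 0.0]
force: [0.1, 0.6, -0.1]
opening: 1.0
grip_force: 0.0
time_s: 12.95
position: [0.5694, -0.1395, 0.035]
tool_rot: [-0.0, 0.564, 0.826, -0.0]
force: [-1.2, -0.2, 3.4]
opening: 0.637
grip_force: 15.0
time_s: 13.45
position: [0.5694, -0.1395, 0.035]
tool_rot: [-0.0, 0.564, 0.826, -0.0]
force: [-1.2, 1.4, 5.5]
opening: 0.636
grip_force: 45.0
time_s: 14.2
position: [0.5695, -0.1394, 0.0652]
tool_rot: [0.0, 0.564, 0.826, 0.0]
force: [0.3, -0.4, -2.1]
opening: 0.635
grip_force: 45.0
pos [ 0.5695 -0.1394  0.0652] closing 21.32 tilt 0.03 t 14.2
slide cm [ 0.   -0.    0.52] rz 13.87 F [ 0.3 -0.4 -2.1] open 0.635 grip 45.0
```

View pics/s3.png

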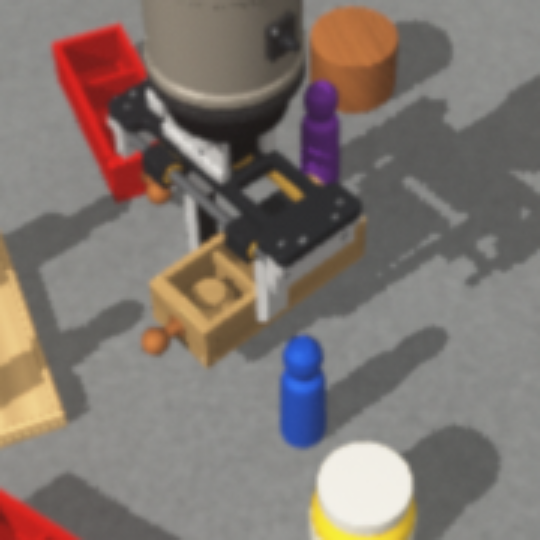

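The drawer hangs in the grip at crop (260,270) and looks level, with the front squat blank in its cell. I'll turn it to the chest's heading and bring it up to the bay.

```bash
python3 -m crank '{"slide":[[0,0,0],[0,0,0],[0,0,0],[0,0,0],[0,0,0],[0,0,0],[0,0,0],[0,0,0]],"rotation":[[0,0,1.5],[0,0,2.5],[0,0,3],[0,0,3],[0,0,2.5],[0,0,1.4],[0,0,0],[0,0,0]]}'
python3 - <<'E'
from h import *
plan(.5644,.0412,.065,7.45)
E
```

```text
time_s: 14.92
position: [0.5693, -0.1395, 0.0648]
tool_rot: [-0.0, 0.66, 0.752, -0.0]
force: [0.5, -0.5, -2.2]
opening: 0.633
grip_force: 45.0
pos [ 0.5693 -0.1395  0.0648] closing 7.46 tilt 0.02 t 14.9167
slide cm [17.98  1.86 -0.02] rz 0.01 F [ 0.5 -0.5 -2.2] open 0.633 grip 45.0
```

```bash
python3 -m crank '{"slide":[[0.7,0.1,0],[1.3,0.13,0],[2,0.2,0],[2.5,0.25,0],[2.5,0.25,0],[2.5,0.25,0],[2.5,0.25,0],[2,0.2,0],[1.2,0.13,0],[0.8,0.1,0],[0,0,0],[0,0,0]],"rotation":[[0,0,0],[0,0,0],[0,0,0],[0,0,0],[0,0,0],[0,0,0],[0,0,0],[0,0,0],[0,0,0],[0,0,0],[0,0,0],[0,0,0]]}'
cat > m.py <<'E'
from h import *
import sys
tag=sys.argv[1]
u=np.array([-np.sin(np.radians(7.45)),np.cos(np.radians(7.45))]); w=np.array([-u[1],u[0]]) # chest x, y
for n in("scene","top"):
    im,d=robot.grab_frame(n); cv2.imwrite(f"pics/{n}_{tag}.png",im); np.save(f"{n}_{tag}.npy",d)
    C=cloud(n,d); P=C.reshape(-1,3); hsv=cv2.cvtColor(im,cv2.COLOR_BGR2HSV).reshape(-1,3)
    s=robot.sense()["position"]; rel=P[:,:2]-(s[:2]+.02*u); a,b=rel@u,rel@w
    q=P[:,2]
    m=(q>.062)&(q<.082)&(abs(a)<.085)&(abs(b)<.04)&(hsv[:,0]>8)&(hsv[:,0]<26)&(hsv[:,1]>70)
    if m.sum()>20:
        r=cv2.minAreaRect((P[m][:,:2]*1000).astype(np.float32)); print(n,m.sum(),"drawer rect",np.round(r[0],1),np.round(r[1],1),round(r[2],2))
        for lab,k in(("front",a<-.045),("back",a>.035)):
            k=k&m
            # top of rim only
            if k.sum(): print("  ",lab,k.sum(),"z pct",np.percentile(q[k],[50,80,95]).round(4),"b rng",np.percentile(b[k],[1,99]).round(4),"a rng",np.percentile(a[k],[1,99]).round(4))
    m=(q>.066)&(q<.078)&(P[:,1]>.15)&(P[:,0]>.45)&(P[:,0]<.72)&(P[:,1]<.36)
    r=cv2.minAreaRect((P[m][:,:2]*1000).astype(np.float32)); print(n,"chest",np.round(r[0],1),np.round(r[1],1),round(r[2],2))
E
python3 m.py a; python3 -c "
from h import *
plan(.5644,.0412,.0475,7.45)
cv2.imwrite('pics/both.png',np.hstack([cv2.resize(cv2.imread('pics/scene_a.png')[80:280,200:460],None,fx=1.5,fy=1.5),cv2.resize(cv2.imread('pics/top_a.png')[120:320,70:330],None,fx=1.5,fy=1.5)]))"
```

```text
time_s: 15.92
position: [0.5646, 0.041, 0.065]
tool_rot: [0.0, 0.66, 0.751, -0.0]
force: [0.4, 0.1, -2.0]
opening: 0.633
grip_force: 45.0
scene 501 drawer rect [561.4  60.6] [ 64.2 151.9] 8.16
   front 256 z pct [0.0714 0.0732 0.0747] b rng [-0.0313  0.0295] a rng [-0.075  -0.0457]
   back 44 z pct [0.0669 0.0722 0.0735] b rng [-0.0306 -0.0217] a rng [0.0359 0.0764]
scene chest [588.6 245.6] [193.5 168.7] 7.62
top 166 drawer rect [570.2   1.1] [60.1 31.4] 7.52
   front 164 z pct [0.0722 0.074  0.0758] b rng [-0.0302  0.029 ] a rng [-0.075  -0.0465]
top chest [593.1 262.1] [180.6 131.2] 6.87
pos [0.5646 0.04   0.0651] closing 7.32 tilt 0.03 t 16.0167
slide cm [ 0.12 -0.    1.76] rz -0.13 F [ 0.1 -0.3 -3.4] open 0.634 grip 45.0
```

View pics/both.png

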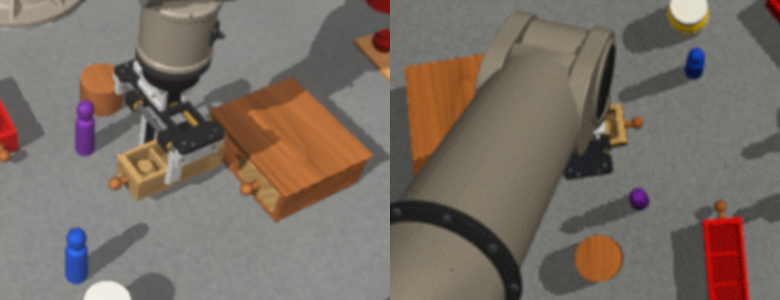

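The drawer is lined up in front of the empty bay in the left half of the picture, level and with the squat blank visible. Lowering it and starting the insertion.

```bash
python3 -m crank '{"slide":[[0,-0.05,0.4],[0,0,0.5],[0,0,0.5],[0,0,0.3],[0,0,0],[0,0,0]],"rotation":[[0,0,0],[0,0,0],[0,0,0],[0,0,0],[0,0,0],[0,0,0]]}'
python3 -m crank '{"slide":[[0.4,0,0],[0.4,0,0],[0.4,0,0],[0.4,0,0],[0.4,0,0],[0.4,0,0],[0.4,0,0],[0.4,0,0],[0.3,0,0],[0,0,0]],"rotation":[[0,0,0],[0,0,0],[0,0,0],[0,0,0],[0,0,0],[0,0,0],[0,0,0],[0,0,0],[0,0,0],[0,0,0]]}'
python3 -c "
from h import *
plan(.5504,.1443,.048,7.45)"
```

```text
time_s: 16.52
position: [0.564, 0.0411, 0.0477]
tool_rot: [-0.0, 0.66, 0.751, -0.0]
force: [0.0, -0.0, -2.0]
opening: 0.638
grip_force: 45.0
time_s: 17.35
position: [0.5595, 0.0768, 0.0479]
tool_rot: [-0.0, 0.66, 0.752, 0.0]
force: [0.9, 0.9, -1.9]
opening: 0.636
grip_force: 45.0
pos [0.5595 0.0768 0.0479] closing 7.46 tilt 0.01 t 17.35
slide cm [ 6.81 -0.03 -0.01] rz 0.01 F [ 0.9  0.9 -1.9] open 0.636 grip 45.0
```

```bash
python3 -m crank '{"slide":[[0.4,0,0],[0.4,0,0],[0.4,0,0],[0.4,0,0],[0.4,0,0],[0.4,0,0],[0.4,0,0],[0.4,0,0],[0,0,0]],"rotation":[[0,0,0],[0,0,0],[0,0,0],[0,0,0],[0,0,0],[0,0,0],[0,0,0],[0,0,0],[0,0,0]]}'
python3 -m crank '{"slide":[[0.4,0,0],[0.4,0,0],[0.4,0,0],[0.4,0,0],[0.4,0,0],[0.4,0,0],[0.4,0,0],[0.3,0,0],[0.3,0,0],[0,0,0]],"rotation":[[0,0,0],[0,0,0],[0,0,0],[0,0,0],[0,0,0],[0,0,0],[0,0,0],[0,0,0],[0,0,0],[0,0,0]]}'
python3 m.py b
```

```text
time_s: 18.1
position: [0.5553, 0.1088, 0.0479]
tool_rot: [-0.0, 0.66, 0.752, 0.0]
force: [-0.4, -0.6, -2.3]
opening: 0.634
grip_force: 45.0
time_s: 18.93
position: [0.5509, 0.1422, 0.0479]
tool_rot: [-0.0, 0.66, 0.752, -0.0]
force: [0.7, 0.7, -2.5]
opening: 0.633
grip_force: 45.0
scene 99 drawer rect [543.8 197. ] [79.6 98.6] 7.12
   back 51 z pct [0.0722 0.0734 0.0748] b rng [-0.04    0.0393] a rng [0.0383 0.0847]
scene chest [589.3 239.8] [192.6 178. ] 7.63
top chest [504.1 194.8] [ 9.  24.5] 8.77
```

```bash
python3 -c "
from h import *
plan(.5504,.1443,.048,7.45)
cv2.imwrite('pics/b.png',cv2.resize(cv2.imread('pics/scene_b.png')[100:240,260:460],None,fx=4,fy=4))"
```

```text
pos [0.551  0.1415 0.048 ] closing 7.43 tilt 0.01 t 19.0333
slide cm [ 0.29 -0.03 -0.  ] rz -0.02 F [ 0.7 -0.6 -1.5] open 0.635 grip 45.0
```

View pics/b.png

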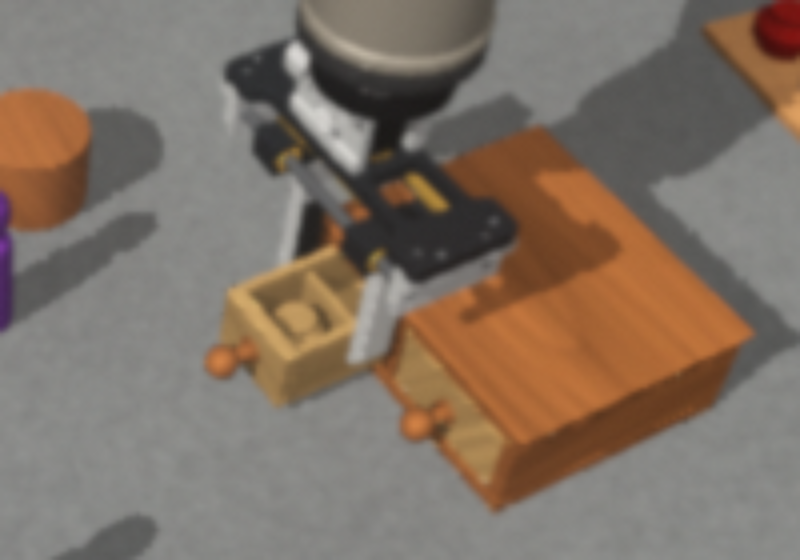

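The drawer's rear half is in the bay, square and level. I'll advance it a little further, lower it onto the bay floor and release.

```bash
python3 -m crank '{"slide":[[0.3,0,0],[0.3,0,0],[0,0,0.1],[0,0,0.1],[0,0,0.1],[0,0,0],[0,0,0]],"rotation":[[0,0,0],[0,0,0],[0,0,0],[0,0,0],[0,0,0],[0,0,0],[0,0,0]]}'

```

```text
time_s: 19.62
position: [0.5503, 0.1475, 0.045]
tool_rot: [-0.0, 0.66, 0.751, 0.0]
force: [-1.8, 0.0, 2.2]
opening: 0.635
grip_force: 45.0
```

```bash
python3 -m crank '{"slide":[[0,0,0],[0,0,0],[0,0,0],[0,0,0],[0,0,0],[0,0,0]],"rotation":[[0,0,0],[0,0,0],[0,0,0],[0,0,0],[0,0,0],[0,0,0]]}' 0.25
python3 - <<'E'
from h import *
s=robot.sense(); print(s["opening"],s["force"])
im,d=robot.grab_frame("scene"); cv2.imwrite('pics/c.png',cv2.resize(im[100:240,260:460],None,fx=4,fy=4))
C=cloud("scene",d).reshape(-1,3); u=np.array([-.13,.9915]); w=np.array([-.9915,-.13])
rel=C[:,:2]-np.array([.5488,.1602]); a,b=rel@u,rel@w
m=(abs(b)<.029)&(a<-.008)&(a>-.075)&(C[:,2]>.042)&(C[:,2]<.06)
for lo in(-.07,-.06,-.05,-.04,-.03,-.02):
    k=m&(a>lo-.005)&(a<lo+.005); print(lo,k.sum(),np.percentile(C[k,2],[50,90]).round(4) if k.sum() else "")
E
```

```text
time_s: 20.12
position: [0.5503, 0.1474, 0.045]
tool_rot: [0.0, 0.66, 0.751, -0.0]
force: [-0.7, 0.8, -0.1]
opening: 0.75
grip_force: 0.0
0.7503457175444355 [-0.70490548  0.77143664 -0.14755031]
-0.07 78 [0.0489 0.0534]
-0.06 73 [0.0522 0.0542]
-0.05 33 [0.0513 0.054 ]
-0.04 37 [0.0474 0.0541]
-0.03 31 [0.0499 0.0541]
-0.02 40 [0.0479 0.0539]
```

```bash
python3 -m crank '{"slide":[[0,0,-1],[0,0,-2],[0,0,-2],[0,0,-2],[0,0,-1],[-2,0,0],[-3,0,0],[-3,0,0],[-2,0,0],[-0.8,0,0],[0,0,0],[0,0,0]],"rotation":[[0,0,0],[0,0,0],[0,0,0],[0,0,0],[0,0,0],[0,0,0],[0,0,0],[0,0,0],[0,0,0],[0,0,0],[0,0,0],[0,0,0]]}'
python3 -m crank '{"slide":[[0,0,0],[0,0,0],[0,0,0],[0,0,0],[0,0,0],[0,0,0],[0,0,0],[0,0,0],[0,0,0],[0,0,0],[0,0,0],[0,0,0]],"rotation":[[0,0,0],[0,0,0],[0,0,0],[0,0,0],[0,0,0],[0,0,0],[0,0,0],[0,0,0],[0,0,0],[0,0,0],[0,0,0],[0,0,0]]}' 1 10
python3 - <<'E'
from h import *
u=np.array([-.13,.9915]); p=np.array([.5488,.1602])-.121*u
plan(*p,.036,7.45)
im,d=robot.grab_frame("scene"); cv2.imwrite('pics/d.png',cv2.resize(im[100:240,230:430],None,fx=4,fy=4))
E
```

```text
time_s: 21.17
position: [0.5642, 0.041, 0.125]
tool_rot: [-0.0, 0.66, 0.751, 0.0]
force: [-0.2, -0.0, -0.5]
opening: 0.748
grip_force: 0.0
time_s: 22.17
position: [0.5642, 0.0403, 0.125]
tool_rot: [0.0, 0.66, 0.751, -0.0]
force: [-0.8, -0.8, -0.8]
opening: 0.001
grip_force: 0.0
pos [0.5642 0.0403 0.125 ] closing 7.41 tilt 0.0 t 22.1667
slide cm [-0.01  0.03  8.9 ] rz -0.04 F [-0.8 -0.8 -0.8] open 0.001 grip 0.0
```

View pics/d.png

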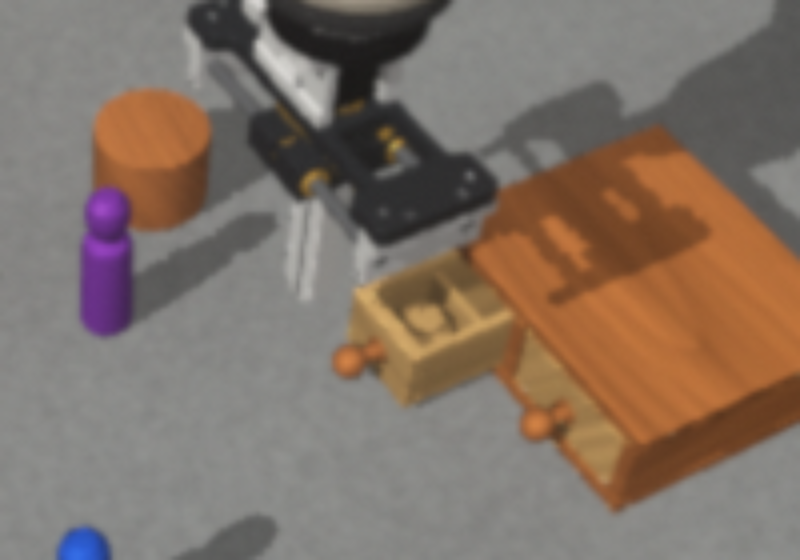

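The drawer sits half in, level, with its knob at crop (350,360). The closed fingers are in front of it. Now descending and pushing.

```bash
python3 -m crank '{"slide":[[0,0.03,1],[0,0,2],[0,0,2],[0,0,2],[0,0,1],[0,0,0.9],[0,0,0],[0.4,0,0],[0.4,0,0],[0.4,0,0],[0.4,0,0],[0.4,0,0]],"rotation":[[0,0,0],[0,0,0],[0,0,0],[0,0,0],[0,0,0],[0,0,0],[0,0,0],[0,0,0],[0,0,0],[0,0,0],[0,0,0],[0,0,0]]}'
python3 -m crank '{"slide":[[0.4,0,0],[0.4,0,0],[0.4,0,0],[0.4,0,0],[0.4,0,0],[0.4,0,0],[0.4,0,0],[0.4,0,0],[0.4,0,0],[0.4,0,0],[0.4,0,0],[0,0,0]],"rotation":[[0,0,0],[0,0,0],[0,0,0],[0,0,0],[0,0,0],[0,0,0],[0,0,0],[0,0,0],[0,0,0],[0,0,0],[0,0,0],[0,0,0]]}'
python3 - <<'E'
from h import *
u=np.array([-.13,.9915]); p=np.array([.5488,.1602])-.038*u
plan(*p,.036,7.45)
E
```

```text
time_s: 23.22
position: [0.5622, 0.0608, 0.0365]
tool_rot: [0.0, 0.66, 0.751, 0.0]
force: [0.1, -2.2, 0.9]
opening: 0.007
grip_force: 1.0
time_s: 24.22
position: [0.5561, 0.105, 0.0359]
tool_rot: [-0.0, 0.66, 0.752, 0.0]
force: [1.0, -2.0, 0.8]
opening: 0.004
grip_force: 0.3
pos [0.5561 0.105  0.0359] closing 7.47 tilt 0.03 t 24.2167
slide cm [ 1.77 -0.   -0.01] rz 0.02 F [ 1.  -2.   0.8] open 0.004 grip 0.3
```

```bash
python3 -m crank '{"slide":[[0.3,0,0],[0.3,0,0],[0.3,0,0],[0.3,0,0],[0.2,0,0],[0,0,0]],"rotation":[[0,0,0],[0,0,0],[0,0,0],[0,0,0],[0,0,0],[0,0,0]]}'
python3 -m crank '{"slide":[[0.1,0,0],[0.1,0,0],[0.1,0,0],[0,0,0]],"rotation":[[0,0,0],[0,0,0],[0,0,0],[0,0,0]]}'
python3 - <<'E'
from h import *
u=np.array([-.13,.9915]); p=np.array([.5488,.1602])-.038*u
plan(*p,.036,7.45)
E
```

```text
time_s: 24.72
position: [0.5543, 0.1184, 0.0359]
tool_rot: [-0.0, 0.66, 0.752, -0.0]
force: [-0.4, -0.6, -0.2]
opening: 0.006
grip_force: 0.1
time_s: 25.05
position: [0.5541, 0.1205, 0.0359]
tool_rot: [0.0, 0.66, 0.751, -0.0]
force: [0.4, -2.0, -0.0]
opening: 0.008
grip_force: 1.2
pos [0.5541 0.1205 0.0359] closing 7.41 tilt 0.02 t 25.05
slide cm [ 0.21 -0.01 -0.01] rz -0.04 F [ 0.4 -2.  -0. ] open 0.008 grip 1.2
```

```bash
python3 -m crank '{"slide":[[0.1,0,0],[0.1,0,0],[0,0,0]],"rotation":[[0,0,0],[0,0,0],[0,0,0]]}'
python3 -m crank '{"slide":[[0.1,0,0],[0.1,0,0],[0,0,0]],"rotation":[[0,0,0],[0,0,0],[0,0,0]]}'
python3 - <<'E'
from h import *
u=np.array([-.13,.9915]); p=np.array([.5488,.1602])-.038*u
plan(*p,.036,7.45)
E
```

```text
time_s: 25.3
position: [0.5543, 0.121, 0.036]
tool_rot: [0.001, 0.66, 0.751, -0.0]
force: [3.0, -9.4, -1.2]
opening: 0.007
grip_force: 5.0
time_s: 25.55
position: [0.5545, 0.1213, 0.0361]
tool_rot: [0.002, 0.661, 0.75, -0.001]
force: [5.1, -18.3, -1.4]
opening: 0.006
grip_force: 9.0
pos [0.5545 0.1213 0.0361] closing 7.27 tilt 0.22 t 25.55
slide cm [ 0.13 -0.06  0.01] rz -0.18 F [  5.1 -18.3  -1.4] open 0.006 grip 9.0
```

Contact is stiff now at 18 N, so the drawer has bottomed out. I'll back off, lift clear and look.

```bash
python3 -m crank '{"slide":[[-0.4,0,0],[-1,0,0],[-2,0,0],[-2,0,0],[0,0,-2],[0,0,-3],[0,0,-3],[0,0,-2],[-3,0,0],[-3,0,0],[-3,0,0],[0,0,0]],"rotation":[[0,0,0],[0,0,0],[0,0,0],[0,0,0],[0,0,0],[0,0,0],[0,0,0],[0,0,0],[0,0,0],[0,0,0],[0,0,0],[0,0,0]]}'
python3 - <<'E'
from h import *
im,d=robot.grab_frame("scene"); cv2.imwrite('pics/e.png',cv2.resize(im[90:290,90:460],None,fx=2.1,fy=2.1))
C=cloud("scene",d); hsv=cv2.cvtColor(im,cv2.COLOR_BGR2HSV)
u=np.array([-.13,.9915]); w=np.array([-.9915,-.13]); rel=C[...,:2]-np.array([.5488,.1602]); a,b=rel@u,rel@w
for l,bc in(("pushed",0),("closed",-.086)):
    m=(abs(b-bc)<.022)&(a>-.012)&(a<.03)&(C[...,2]>.018)&(C[...,2]<.05)
    k=(abs(b-bc)<.014)&(a<-.012)&(a>-.05)&(C[...,2]>.015)
    print(l,m.sum(),"face a",np.median(a[m]).round(4),"knob a min",np.percentile(a[k],[2,10]).round(4),"knob z",np.median(C[k][:,2]).round(4))
E
```

```text
time_s: 26.55
position: [0.5723, -0.0242, 0.1368]
tool_rot: [0.001, 0.662, 0.75, 0.0]
force: [-1.3, 0.1, 0.1]
opening: 0.005
grip_force: 0.0
pushed 121 face a -0.0008 knob a min [-0.0304 -0.0296] knob z 0.0373
closed 148 face a 0.0007 knob a min [-0.0291 -0.0277] knob z 0.0376
```

View pics/e.png

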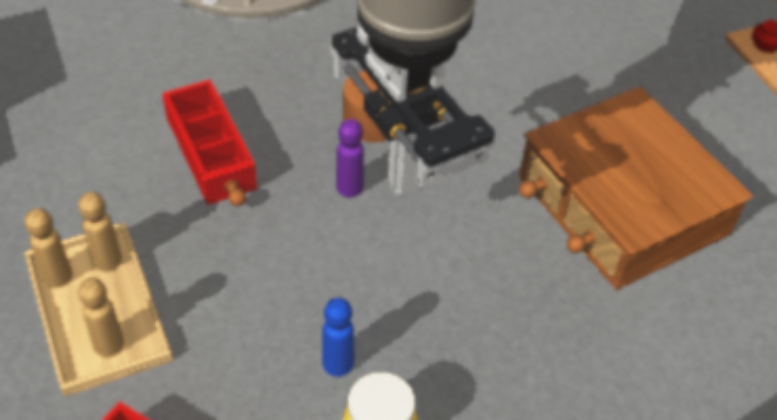

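The drawer is flush beside the closed one, with knobs at crop (530,188) and (577,243). All three dolls stand in the tray, and the robot touches nothing.

```bash
python3 -m crank '{"slide":[[0,0,0],[0,0,0],[0,0,0]],"rotation":[[0,0,0],[0,0,0],[0,0,0]]}'; python3 -c "
from plant import robot
print(robot.close_job())"
```

```text
time_s: 26.85
position: [0.5721, -0.017, 0.1358]
tool_rot: [-0.0, 0.659, 0.752, 0.0]
force: [0.7, 1.1, -0.3]
opening: 0.007
grip_force: 0.0
the job is handed in; nothing more can be done
None
```

The job is handed in at about 27 s: the doll blank stands upright in the tray, and the drawer is home in the chest, level and flush with the closed one, though I could not see the squat blanks once it was in (the front one was in place at the last look before the push).

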